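# Snap a probe module's plug home in the squeeze press

### The job

Stand the square probe module upright in the nest of the squeeze press, let go of it, then squeeze the press's two handles gently together until the module's plug resists, gives and snaps home; stop squeezing as soon as it gives, because pressing on against the bottomed plug damages the module. Press the plug only with the press, not with the fingers; then let the handles spring open, leave the module standing in the nest and leave the other things where they are.

Things in the scene. Friction and masses are not known exactly. Their poses are not given: they have to be found in the camera images.
- module_center (a point): Centre of the loose square probe module: upright aluminium block 26 mm wide (x), 46 mm high, 0.16 kg; 36 mm long overall (y = -18 to +18 mm), the last 8 mm at +y being a round steel plug. Point is 23 mm above the underside, z up. Grasp across x (flat sides at +-13 mm) by its upper half only: in the press just its top 20 mm stand clear. It may go into the nest either way round.
- plug (a joint): How far the plug is pressed in, m: 0 = 8 mm out, 0.004 = home (4 mm still out). The plug is 14 mm thick, its axis 11 mm above the module's underside. Resistance on the plug peaks at about 15 N; near 0.002 it gives, jumps home by itself, stays, and is then bottomed and solid. A jaw force of 30 N damages the module.
- nest (a point): Centre of the press's nest floor, 6 mm above the table. Press: fixed steel plate, two levers lying flat like a nutcracker; hinge pins 50 mm from here along +x (and 12 mm either side in y), handles towards -x. The module stands here, its y along this y, between two low walls (30 mm apart in x, 8 mm high). Levers reach 26 mm above the table, the bridge over the hinge 32 mm.
- jaw (a point): Tip of the right (-y) lever's jaw, 21 mm from the nest's centre when open, 17 mm above the table. The jaws close along the nest's y on the module. The left (+y) jaw is a screw-set stop 20 to 28 mm from the nest's centre when open, set differently each time, so the handle position at which the plug gives differs each time.
- handle_left_grip (a point): Middle of the outer face of the left (+y) handle's black rubber grip, 21 mm above the table, 100 mm from the nest towards -x; moves with the handle. Grip: upright bar 75 mm long, 7 mm thick, 7 to 35 mm above the table. Outer faces of the two grips: 70 mm apart when open. Frame parallel to the nest's when open. The handles are geared and close by equal angles.
- handle_right_grip (a point): The same on the right (-y) handle. Squeeze felt at each grip: about 1 N from the return springs alone, rising to about 6 N (mean of the two; uneven if not centred) before the plug gives (outer faces then 22 to 48 mm apart), then dropping to 1 or 2 N for the next 3 mm or so of closing, then rising hard on the bottomed plug. The force on the module is three times the squeeze.
- handle_left (a joint): Closing angle of the left handle, rad: 0 open (springs back to 0 when let go), at most 0.185; each 0.01 brings the two grips 3 mm nearer.
- cartridge_center (a point): Bystander: round aluminium cartridge with a narrower neck, 34 mm across, 50 mm high, standing; this point is half-way up.
- ring_center (a point): Bystander: dark steel ring gauge 76 mm across and 22 mm high lying flat; this point is at its centre.
Things that resemble listed ones, but are neither listed nor needed, are in the scene too. What is shaped like the part that bears module_center but orange or red is not meant.

How it is judged:
On the way, in this order (a step that is already met when the one before it is completed fails the run):
1. the module stands in the nest, let go, its plug still out (x of module_center in the frame of nest between -0.004 and 0.004 m and y of module_center in the frame of nest between -0.012 and 0.012 m and z of module_center in the frame of nest between 0.019 and 0.026 m and angle between module_center's own z axis and vertical below 0.12 rad and contact force between the fingers and module below 0.3 N and value of joint plug below 0.001 m and value of joint handle_left below 0.03 rad), for 0.2 s.
2. the plug snaps home in the press (x of module_center in the frame of nest between -0.004 and 0.004 m and y of module_center in the frame of nest between -0.012 and 0.012 m and z of module_center in the frame of nest between 0.019 and 0.026 m and angle between module_center's own z axis and vertical below 0.12 rad and value of joint plug above 0.0035 m and value of joint handle_left above 0.05 rad), for 0.05 s.
At the end, for the whole second after the job is handed in: The module stands upright in the nest (within 4 mm across, 12 mm along, tilted less than 0.12 rad), its plug pressed in by more than 3.5 mm, and the handles have sprung open (below 0.02 rad) (x of module_center in the frame of nest between -0.004 and 0.004 m and y of module_center in the frame of nest between -0.012 and 0.012 m and z of module_center in the frame of nest between 0.019 and 0.026 m and angle between module_center's own z axis and vertical below 0.12 rad and value of joint plug above 0.0035 m and value of joint handle_left below 0.02 rad); the robot touches nothing.
It fails at once if a jaw presses on the module or its plug with more than 30 N (contact force between any of handle_left, handle_right and module above 30 N).
It fails at once if the fingers press on the plug (more than 8 N) (contact force between the fingers and plug above 8 N).
It fails at once if the cartridge or the ring gauge is pushed away by more than 20 mm (distance of any of cartridge_center, ring_center from where it was at the start of the episode above 0.02 m).
It also fails if it takes over 64 s, if anything falls off the work surface, if the arm or the gripper's body presses on something with over 40 N, if the wrist force passes 120 N, or if a joint passes its speed limit or range.

### The arm

A 6-joint arm with a two-finger parallel gripper is mounted at the origin on the work surface. World frame = base frame: x ahead of the robot, y to its left, z up, the work surface at z = 0. Lengths are in m, angles in rad, forces in N, time in s.
With the tool pointing down it reaches from about 0.375 to 0.925 m from the base axis. Payload 5.7 kg.
Tool frame: the origin (TCP) lies at the very end of the fingers, on their centre line; the grasp point (between the pads) lies 19 mm behind it (bot.grasp_offset is the distance from the TCP to the grasp point, in m); z points along the fingers, y is the line along which they close (so a half turn about z gives the same grasp; the last joint's range is limited). The gripper opens to 88 mm and grips with 3 to 60 N. Pads are 20 mm wide; open, the fingers measure 115 mm over their backs; the gripper's body (75 mm by 178 mm) begins 61 mm behind the grasp point.
Start: joints at [-1.28, 0.359, 1.51, -0, 1.272, -0.115], TCP at [0.237, -0.551, 0.223] pointing down, gripper open.
Joint ranges: [-2.97, 2.97], [-1.01, 2.36], [0.21, 2.38], [-0.96, 4.11], [0.2, 2.71], [-2.98, 2.98]. Speed limits (rad/s): [2.39, 2.39, 3.14, 3.14, 3.14, 3.14].

### API

Orientations are given as a unit quaternion [x, y, z, w].
In Python, from station import readout, optics, workorder, bot gives the robot as it stands.
- The arm moves only by the tool play_rows, never from a script. Its argument "motion" is a list of rows, each an object with "offset": the shift along the tool's x, y, z as a fraction of full scale, a list of three; "angular": the turn, a rotation vector about the tool's x, y, z as a fraction of full scale, a list of three; "gripper": the opening, from 0 (shut) to 1 (fully open). In form: [{"offset": [dx, dy, dz], "angular": [rx, ry, rz], "gripper": gripper}, ...]. A call has 1 to 10 rows; each row is the pose to reach, as a shift and turn from the pose commanded when the call began, along the tool's axes at that moment; what a row does not reach only later rows make up. Full scale, the value 1, is 0.1 m for a shift and 120 degrees for a turn. A row lasts 1/8 s, in which the tool goes at most 62.5 mm and 10.7 degrees, less where a joint would pass 70% of its speed; a pose out of reach is approached as far as the arm can. A call with a number of a shift or a turn outside -1 to 1 is refused whole. A call with a gripper value outside its range is refused whole. The fingers move at their own pace and stop on an object; the grip force is fixed at half the most. Time passes only in rows, so rows that repeat a pose let the fingers close. It gives the time, the measured TCP pose, the force, the opening and the grip force at its end, in the units of the state.
- readout.state(): the state, without advancing time (a new reading comes with each control period).
- optics.grab_frame(name): name is "side" or "top" or "wrist"; returns a dict with "pixels" (480x640x3 uint8, red, green, blue), "fx", "fy", "cx", "cy" (pixels), "R" (3x3) and "t" (3): a world point X has camera coordinates R X + t. Camera axes: x right, y down, z forward; pixel columns grow to the right and rows downward; lengths in m; the calibration is good to about 2 mm. A picture is of the moment at which its call begins. There is no depth.
- workorder.finish_job(): hands the job in; it is judged then, once.
The state is a dict: "t": time; "joints": joint angles; "qd": joint speeds; "joint_torque": joint torques, N m; "tcp_pos": TCP position; "eef_rot": TCP orientation; "ft_force": force on the tool from outside, world axes, zero at the start; "ft_torque": the same for the moment, N m; "gripper_width": finger opening in m; "finger_force": force on a finger pad.
Only numpy, scipy, OpenCV 4.12 (cv2) and the standard library are available. Lean on these libraries where they do the work, as an engineer would, in place of code of your own. Each camera call takes 0.05 s, during which the arm holds its last target. There are 200 camera calls.

## Working session

There is one attempt and no reset: what is moved stays moved. The work goes in short steps, Python scripts to look and compute and a tool call to move; the robot and the scene stay as the last step left them, time stands still between calls to the robot, and variables do not carry over. Pictures are saved under pics/ and viewed, at most 10 in all, crops included, and the job is handed in when it is done.

Besides the shell and the picture viewer there is one more tool, called after ">>>" as name(argument=value, ...), one argument or row to a line, values as JSON. play_rows: Moves the arm, as the interface text tells. Its arguments: {"type":"object","properties":{"motion":{"type":"array"}},"required":["motion"]}

```bash
mkdir -p pics; ls
cat > h.py <<'E'
import numpy as np, cv2, pickle
from station import readout, optics, workorder, bot
def grab(n,tag):
    f=optics.grab_frame(n); pickle.dump(f,open(f'pics/{tag}.pkl','wb'))
    cv2.imwrite(f'pics/{tag}.png',f['pixels'][:,:,::-1]); return f
def load(tag): return pickle.load(open(f'pics/{tag}.pkl','rb'))
def px2w(f,uv,z):
    uv=np.atleast_2d(uv).astype(float); R=np.array(f['R']);t=np.array(f['t'])
    d=np.c_[(uv[:,0]-f['cx'])/f['fx'],(uv[:,1]-f['cy'])/f['fy'],np.ones(len(uv))]@R
    c=-R.T@t; return c+d*((z-c[2])/d[:,2])[:,None]
def w2px(f,X):
    c=np.atleast_2d(X)@np.array(f['R']).T+np.array(f['t'])
    return np.c_[c[:,0]/c[:,2]*f['fx']+f['cx'],c[:,1]/c[:,2]*f['fy']+f['cy']]
E
python3 - <<'E'
from h import *
for n in ('top','side'):
    f=grab(n,n+'0'); R=np.array(f['R']); print(n,f['fx'],-R.T@np.array(f['t']),R.round(2).tolist())
s=readout.state(); print(s)
E
```

```text
pics
top 482.00801801717375 [0.35261846 0.07212345 0.81877008] [[0.09, -1.0, -0.0], [-0.97, -0.09, -0.21], [0.21, 0.02, -0.98]]
side 481.65587854207064 [ 0.48624596 -0.46861204  0.54120406] [[1.0, -0.09, 0.0], [-0.06, -0.67, -0.74], [0.07, 0.74, -0.67]]
{'t': 0.1, 'joints': array([-1.28010523e+00,  3.59404051e-01,  1.51132751e+00, -2.89367642e-05,
        1.27249459e+00, -1.15118071e-01]), 'qd': array([-0.00066783, -0.00198226, -0.00261933, -0.00048886,  0.00176198,
       -0.00125631]), 'joint_torque': array([ 3.63806384e-04, -5.16357744e+01, -2.71404666e+01,  6.74634450e-02,
        2.76443496e-02, -3.12628958e-05]), 'tcp_pos': array([ 0.23665027, -0.55067854,  0.22190962]), 'eef_rot': array([ 9.79484207e-01,  2.01519281e-01, -8.53800461e-05, -8.12390140e-04]), 'ft_force': array([-0.15048354,  0.55180522,  0.48070458]), 'ft_torque': array([-0.01731548,  0.00185599,  0.01946706]), 'finger_force': 0.0, 'gripper_width': 0.08797316307166318}
```

View pics/top0.png

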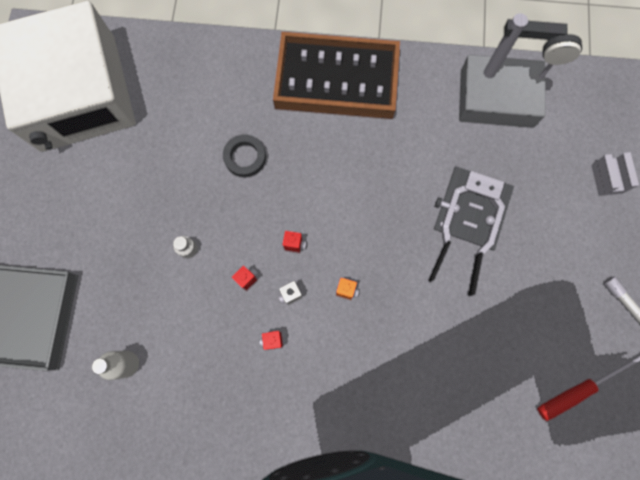

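View pics/side0.png

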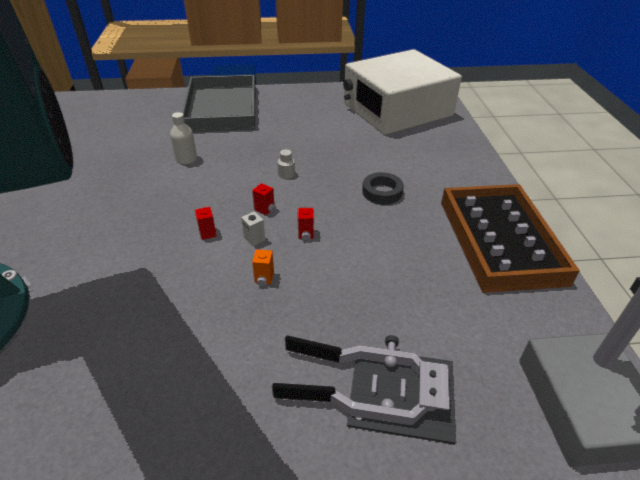

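The top view shows the silver block at (290,292), red ones at (293,241), (244,277) and (271,340), and an orange one at (347,288). In the side view the silver block is at (254,228). Only the silver block fits the description, since red and orange are excluded. The press is at about (473,214) in the top view, with its bridge at (486,184) and grips at (440,261) and (476,273). I'll confirm with an enlarged crop.

Run:
```python
from h import *
a=load('top0')['pixels'];b=load('side0')['pixels']
r=lambda i,x,y,w,h:cv2.resize(i[y:y+h,x:x+w],(400,300),interpolation=cv2.INTER_CUBIC)
o=np.vstack([np.hstack([r(a,260,269,60,45),r(a,408,157,120,144*5//8)]),np.hstack([r(b,224,205,60,45),r(b,264,328,200,150*5//6)])])
cv2.imwrite('pics/c1.png',o[:,:,::-1])
```

```text
(no output)
```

View pics/c1.png

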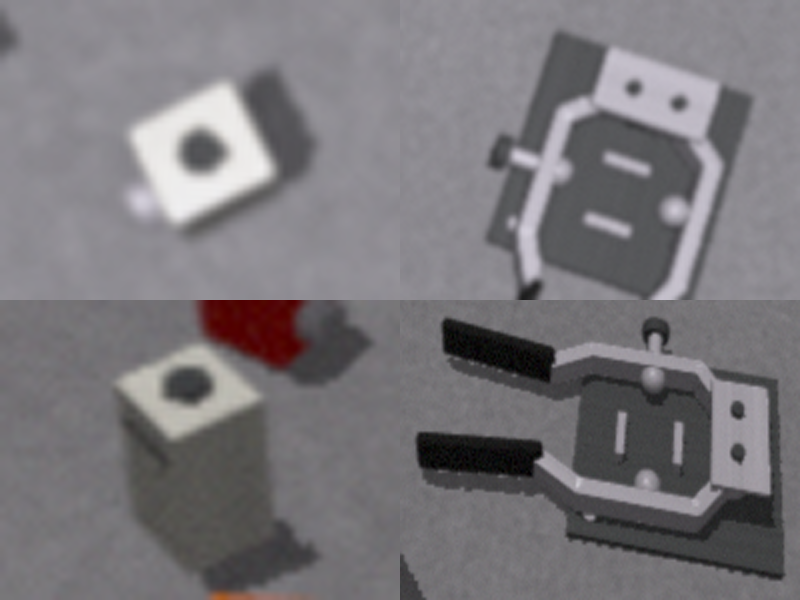

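The crop confirms a bare silver block with a dark hole on top; its plug points to the lower left in the top view. In the top view the nest walls are at (476,206) and (470,224), and the bridge holes at (478,183) and (492,188).

Run:
```python
from h import *
f=load('top0'); g=load('side0')
c=np.array([[129,133],[227,80],[275,175],[180,228]])/6.667+[260,269]
X=px2w(f,c,.046); print('top corners',X.round(4).tolist(), 'c',X.mean(0), [np.linalg.norm(X[i]-X[i-1]).round(4) for i in range(4)])
# plug dir: edge mid(0,3) - mid(1,2)
d=(X[0]+X[3]-X[1]-X[2]); print('mod +y dir deg',np.degrees(np.arctan2(d[1],d[0])))
cs=np.array([[115,85],[198,45],[265,98],[178,140]])/6.667+[224,205]
Y=px2w(g,cs,.046);print('side c',Y.mean(0))
w=px2w(f,[[476.1,206.2],[470.1,224.2]],.014); n=w.mean(0);print('walls',w,'nest',n)
b=px2w(f,[[478.2,183.4],[492,187.9]],.032);print('pins',b,b.mean(0))
for u in (w[0]-w[1], b.mean(0)-n): print('press x dir',np.degrees(np.arctan2(u[1],u[0])),np.linalg.norm(u))
u=b[0]-b[1];print('pins y dir',np.degrees(np.arctan2(u[1],u[0])))
# side walls: crop scale 2
sw=np.array([[620-400,433-300],[678-400,443-300]])/2+[264,328]
w2=px2w(g,sw,.014);print('side walls',w2,w2.mean(0)); u=w2[1]-w2[0];print(np.degrees(np.arctan2(u[1],u[0])))
print(bot.grasp_offset)
```

```text
top corners [[0.4424, 0.1552, 0.046], [0.4575, 0.1331, 0.046], [0.4357, 0.1191, 0.046], [0.4209, 0.1405, 0.046]] c [0.43911129 0.13696427 0.046     ] [np.float64(0.0262), np.float64(0.0268), np.float64(0.0259), np.float64(0.026)]
mod +y dir deg 124.42450442427655
side c [0.43920006 0.1401891  0.046     ]
walls [[ 0.62180317 -0.16549208  0.014     ]
 [ 0.5884266  -0.15607581  0.014     ]] nest [ 0.60511489 -0.16078395  0.014     ]
pins [[ 0.65701844 -0.16266007  0.032     ]
 [ 0.65108416 -0.18640673  0.032     ]] [ 0.6540513 -0.1745334  0.032    ]
press x dir -15.754943628469507 0.034679404198262126
press x dir -15.693541818593271 0.05392420896170023
pins y dir 75.96917015624739
side walls [[ 0.58497385 -0.16865611  0.014     ]
 [ 0.6184128  -0.17830421  0.014     ]] [ 0.60169332 -0.17348016  0.014     ]
-16.094381038807043
0.0187
```

```bash
cat >> h.py <<'E'
from scipy.spatial.transform import Rotation as Ro
def plan(wps,start=None):
    """wps: (x,y,z,yaw of tool y in deg), tool pointing down"""
    s=readout.state(); p=np.array(s['tcp_pos']); R=Ro.from_quat(s['eef_rot'])
    if start is not None: p=np.array(start[:3]); R=Ro.from_euler('z',start[3]+90,degrees=True)*Ro.from_euler('x',180,degrees=True)
    for w in wps:
        T=Ro.from_euler('z',w[3]+90,degrees=True)*Ro.from_euler('x',180,degrees=True)
        o=(R.inv().apply(np.array(w[:3])-p)/.1).round(3); r=((R.inv()*T).as_rotvec(degrees=True)/120).round(3)
        n=max(np.linalg.norm(o)*.1/.0625,np.linalg.norm(r)*120/10.7)
        print('offset',o.tolist(),'angular',r.tolist(),'rows',round(n,1), '!!!' if abs(o).max()>1 else '')
        p=p+R.apply(o*.1); R=R*Ro.from_rotvec(r*120,degrees=True)
def st():
    s=readout.state(); y=Ro.from_quat(s['eef_rot']).as_matrix()
    print('t',s['t'].round(2) if hasattr(s['t'],'round') else s['t'],'tcp',s['tcp_pos'].round(4),'yaw',np.degrees(np.arctan2(y[1,1],y[0,1])).round(2),'z',y[:,2].round(3),'w',round(s['gripper_width'],4),'F',round(s['finger_force'],2),s['ft_force'].round(1))
E
python3 - <<'E'
from h import *
plan([(.34,-.46,.22,-60),(.42,-.335,.22,-40),(.45,-.2,.22,-15),(.46,-.08,.22,5),(.455,.03,.2,25),(.42,.11,.19,34.4)])
E
```

```text
offset [1.308, -0.425, 0.02] angular [-0.001, -0.0, -0.056] rows 2.2 !!!
offset [1.317, -0.683, -0.0] angular [0.0, -0.0, -0.167] rows 2.4 !!!
offset [1.227, -0.638, -0.0] angular [0.0, 0.0, -0.208] rows 2.3 !!!
offset [1.185, -0.214, -0.001] angular [0.0, 0.0, -0.167] rows 1.9 !!!
offset [1.101, 0.046, 0.2] angular [0.0, 0.0, -0.167] rows 1.9 !!!
offset [0.873, 0.021, 0.1] angular [0.0, 0.0, -0.078] rows 1.4
```

Run:
```python
from h import *
st()
plan([(.31,-.44,.22,-66.8),(.38,-.33,.22,-66.8),(.42,-.21,.22,-66.8),(.445,-.09,.22,-66.8),(.445,.03,.21,-66.8),(.41,.10,.2,-66.8),(.41,.1,.2,34.4)])
```

```text
t 0.1 tcp [ 0.2367 -0.5507  0.2219] yaw -66.75 z [-0.     0.002 -1.   ] w 0.088 F 0.0 [-0.2  0.6  0.5]
offset [1.111, -0.727, 0.02] angular [-0.001, -0.0, 0.0] rows 2.1 !!!
offset [1.077, -0.735, 0.0] angular [0.0, -0.0, 0.0] rows 2.1 !!!
offset [0.841, -0.944, -0.0] angular [0.0, -0.0, 0.0] rows 2.0 
offset [0.704, -1.004, -0.0] angular [0.0, -0.0, 0.0] rows 2.0 !!!
offset [0.474, -1.103, 0.099] angular [0.0, -0.0, 0.0] rows 1.9 !!!
offset [-0.046, -0.781, 0.1] angular [0.0, -0.0, 0.0] rows 1.3 
offset [0.0, -0.0, -0.0] angular [0.0, 0.0, -0.843] rows 9.5
```

>>> play_rows(
  motion=[
    {"offset":[0.5,-0.4,0],"angular":[0,0,0],"gripper":0.6},
    {"offset":[1,-0.8,0],"angular":[0,0,0],"gripper":0.6},
    {"offset":[1,-0.8,0],"angular":[0,0,0],"gripper":0.6},
  ],
)

```text
t: 0.48
tcp_pos: [0.298, -0.434, 0.2221]
eef_rot: [0.979, 0.203, 0.0, -0.002]
ft_force: [-0.9, 0.2, -0.4]
gripper_width: 0.0611
finger_force: 0.0
```

>>> play_rows(
  motion=[
    {"offset":[0.5,-0.4,0],"angular":[0,0,0],"gripper":0.6},
    {"offset":[1,-0.8,0],"angular":[0,0,0],"gripper":0.6},
    {"offset":[1,-0.8,0],"angular":[0,0,0],"gripper":0.6},
  ],
)

```text
t: 0.85
tcp_pos: [0.3582, -0.3226, 0.2225]
eef_rot: [0.979, 0.203, -0.0, -0.001]
ft_force: [-0.1, -0.4, 0.8]
gripper_width: 0.0524
finger_force: 0.0
```

>>> play_rows(
  motion=[
    {"offset":[0.45,-0.475,0],"angular":[0,0,0],"gripper":0.6},
    {"offset":[0.9,-0.95,0],"angular":[0,0,0],"gripper":0.6},
    {"offset":[0.9,-0.95,0],"angular":[0,0,0],"gripper":0.6},
  ],
)

```text
t: 1.23
tcp_pos: [0.4032, -0.2009, 0.2226]
eef_rot: [0.979, 0.203, -0.0, -0.0]
ft_force: [0.2, -0.2, -0.3]
gripper_width: 0.0528
finger_force: 0.0
```

>>> play_rows(
  motion=[
    {"offset":[0.35,-0.475,0],"angular":[0,0,0],"gripper":0.6},
    {"offset":[0.7,-0.95,0],"angular":[0,0,0],"gripper":0.6},
    {"offset":[0.7,-0.95,0],"angular":[0,0,0],"gripper":0.6},
  ],
)

```text
t: 1.6
tcp_pos: [0.4303, -0.0864, 0.2227]
eef_rot: [0.979, 0.204, 0.0, 0.0]
ft_force: [-0.9, -0.8, 0.4]
gripper_width: 0.0527
finger_force: 0.0
```

>>> play_rows(
  motion=[
    {"offset":[0.28,-0.5,0],"angular":[0,0,0],"gripper":0.6},
    {"offset":[0.55,-1,0],"angular":[0,0,0],"gripper":0.6},
    {"offset":[0.55,-1,0],"angular":[0,0,0],"gripper":0.6},
  ],
)

```text
t: 1.98
tcp_pos: [0.4415, 0.0265, 0.2227]
eef_rot: [0.979, 0.203, 0.0, 0.0]
ft_force: [-0.3, -0.9, -0.1]
gripper_width: 0.0529
finger_force: 0.0
```

>>> play_rows(
  motion=[
    {"offset":[0,-0.79,0.2],"angular":[0,0,-0.08],"gripper":0.6},
    {"offset":[0,-0.79,0.2],"angular":[0,0,-0.84],"gripper":0.6},
    {"offset":[0,-0.79,0.2],"angular":[0,0,-0.84],"gripper":0.6},
    {"offset":[0,-0.79,0.2],"angular":[0,0,-0.84],"gripper":0.6},
    {"offset":[0,-0.79,0.2],"angular":[0,0,-0.84],"gripper":0.6},
    {"offset":[0,-0.79,0.2],"angular":[0,0,-0.84],"gripper":0.6},
    {"offset":[0,-0.79,0.2],"angular":[0,0,-0.84],"gripper":0.6},
    {"offset":[0,-0.79,0.2],"angular":[0,0,-0.84],"gripper":0.6},
    {"offset":[0,-0.79,0.2],"angular":[0,0,-0.84],"gripper":0.6},
    {"offset":[0,-0.79,0.2],"angular":[0,0,-0.84],"gripper":0.6},
  ],
)

```text
t: 3.22
tcp_pos: [0.4108, 0.0955, 0.2027]
eef_rot: [0.468, 0.884, -0.001, 0.001]
ft_force: [0.6, -0.5, -0.1]
gripper_width: 0.0526
finger_force: 0.0
```

Run:
```python
from h import *
f=grab('wrist','w1'); st(); R=np.array(f['R']); print(f['fx'],-R.T@np.array(f['t']),R.round(2).tolist()); print(w2px(f,[.439,.1385,.046]))
```

```text
t 3.275 tcp [0.4107 0.0956 0.2027] yaw 34.3 z [ 0.001 -0.001 -1.   ] w 0.0523 F 0.0 [ 0.4 -1.2 -0. ]
373.25520858282204 [0.37146763 0.15256789 0.36497171] [[0.83, 0.56, -0.0], [0.54, -0.8, 0.25], [0.14, -0.21, -0.97]]
[[373.34259014 196.55379864]]
```

View pics/w1.png

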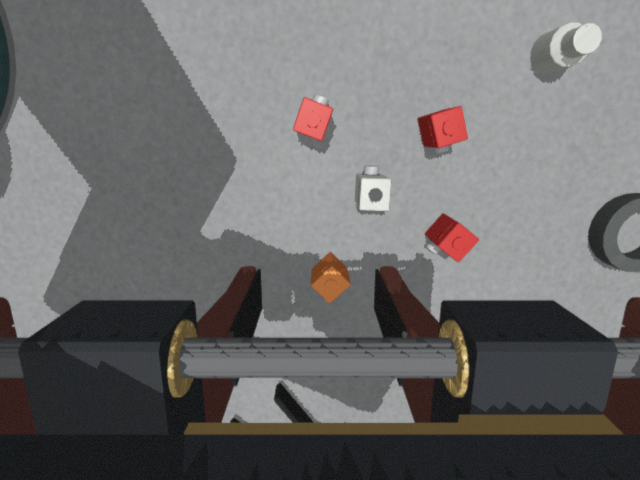

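The wrist view shows the silver module at (375,195) with its plug up at (371,171), within 2 px of the prediction. I'll measure its top face and plan the descent.

Run:
```python
from h import *
f=load('w1'); im=f['pixels'].astype(int); m=((im.min(2)>212)).astype(np.uint8); m[:150]=0;m[:,:340]=0;m[230:]=0;m[:,410:]=0
m=cv2.morphologyEx(m,cv2.MORPH_OPEN,np.ones((7,7),np.uint8))
c=max(cv2.findContours(m,0,2)[0],key=cv2.contourArea); b=cv2.boxPoints(cv2.minAreaRect(c)); print(b.round(1).tolist())
X=px2w(f,b,.046); print(X.round(4).tolist(),X.mean(0))
e=[X[i]-X[i-1] for i in range(4)]; print([(np.linalg.norm(v).round(4),np.degrees(np.arctan2(v[1],v[0])).round(1)) for v in e])
x,y=X.mean(0)[:2]
plan([(x,y,.12,34.3),(x,y,.028,34.3)])
```

```text
[[361.0, 179.0], [389.0, 179.0], [389.0, 208.0], [361.0, 208.0]]
[[0.4214, 0.1447, 0.046], [0.4411, 0.1581, 0.046], [0.4562, 0.1381, 0.046], [0.4361, 0.1244, 0.046]] [0.43868611 0.14132887 0.046     ]
[(np.float64(0.025), np.float64(125.8)), (np.float64(0.0238), np.float64(34.2)), (np.float64(0.0251), np.float64(-53.1)), (np.float64(0.0243), np.float64(-145.8))]
offset [0.222, 0.489, 0.827] angular [-0.0, 0.001, 0.0] rows 1.6 
offset [-0.001, 0.001, 0.92] angular [-0.0, -0.0, 0.0] rows 1.5
```

>>> play_rows(
  motion=[
    {"offset":[0.215,0.485,0.3],"angular":[0,0,0],"gripper":0.6},
    {"offset":[0.215,0.485,0.83],"angular":[0,0,0],"gripper":0.6},
    {"offset":[0.215,0.485,0.83],"angular":[0,0,0],"gripper":0.6},
    {"offset":[0.215,0.485,0.83],"angular":[0,0,0],"gripper":0.6},
  ],
)

```text
t: 3.78
tcp_pos: [0.4383, 0.1422, 0.1206]
eef_rot: [0.47, 0.883, -0.0, 0.0]
ft_force: [0.1, 0.1, -0.1]
gripper_width: 0.0527
finger_force: 0.0
```

Run:
```python
from h import *
st(); plan([(.4388,.1405,.027,34.4)])
```

```text
t 3.775 tcp [0.4383 0.1422 0.1206] yaw 33.93 z [ 0. -0. -1.] w 0.0527 F 0.0 [ 0.1  0.1 -0.1]
offset [-0.016, -0.005, 0.936] angular [0.0, 0.0, -0.004] rows 1.5
```

>>> play_rows(
  motion=[
    {"offset":[-0.016,-0.005,0.4],"angular":[0,0,-0.004],"gripper":0.6},
    {"offset":[-0.016,-0.005,0.7],"angular":[0,0,-0.004],"gripper":0.6},
    {"offset":[-0.016,-0.005,0.94],"angular":[0,0,-0.004],"gripper":0.6},
    {"offset":[-0.016,-0.005,0.94],"angular":[0,0,-0.004],"gripper":0.6},
    {"offset":[-0.016,-0.005,0.94],"angular":[0,0,-0.004],"gripper":0.2},
    {"offset":[-0.016,-0.005,0.94],"angular":[0,0,-0.004],"gripper":0.2},
    {"offset":[-0.016,-0.005,0.94],"angular":[0,0,-0.004],"gripper":0.2},
    {"offset":[-0.016,-0.005,0.94],"angular":[0,0,-0.004],"gripper":0.2},
    {"offset":[-0.016,-0.005,0.94],"angular":[0,0,-0.004],"gripper":0.2},
  ],
)

```text
t: 4.9
tcp_pos: [0.4387, 0.1421, 0.0266]
eef_rot: [0.465, 0.885, 0.0, 0.001]
ft_force: [-0.4, -1.2, 8.5]
gripper_width: 0.0258
finger_force: 29.6
```

Run:
```python
from h import *
st(); 
n=np.array([.605,-.161]); y=np.array([np.cos(np.radians(74.25)),np.sin(np.radians(74.25))])
g=n-.004*y # body centre
print(g); f=load('top0')
plan([(.47,.08,.12,34.4),(.47,-.02,.15,34.4),(.53,-.10,.15,34.4),(g[0],g[1],.15,34.4),(g[0],g[1],.15,-15.7)])
s=load('side0'); sw=np.array([[220/2+264,133/2.4+328],[278/2+264,143/2.4+328]]); w2=px2w(s,sw,.014); print('side nest',w2.mean(0))
```

```text
t 4.9 tcp [0.4387 0.1421 0.0266] yaw 34.55 z [ 0.002  0.    -1.   ] w 0.0258 F 29.63 [-0.4 -1.2  8.5]
[ 0.60391424 -0.16484982]
offset [-0.69, -0.093, -0.933] angular [0.001, 0.0, 0.001] rows 1.9 
offset [-0.825, -0.565, -0.3] angular [-0.0, 0.0, 0.0] rows 1.7 
offset [-0.999, 0.042, 0.001] angular [-0.0, 0.0, 0.0] rows 1.6 
offset [-0.953, 0.243, 0.001] angular [-0.0, 0.0, 0.0] rows 1.6 
offset [0.0, 0.0, -0.0] angular [-0.0, 0.0, 0.418] rows 4.7 
side nest [ 0.60482382 -0.15821229  0.014     ]
```

>>> play_rows(
  motion=[
    {"offset":[0,0,-0.45],"angular":[0,0,0],"gripper":0.2},
    {"offset":[-0.3,0,-0.9],"angular":[0,0,0],"gripper":0.2},
    {"offset":[-0.69,-0.09,-0.93],"angular":[0,0,0],"gripper":0.2},
  ],
)

```text
t: 5.28
tcp_pos: [0.4726, 0.0802, 0.122]
eef_rot: [0.464, 0.886, 0.002, 0.003]
ft_force: [0.1, 0.9, -3.1]
gripper_width: 0.0261
finger_force: 29.6
```

>>> play_rows(
  motion=[
    {"offset":[-0.4,-0.28,-0.15],"angular":[0,0,0],"gripper":0.2},
    {"offset":[-0.82,-0.56,-0.3],"angular":[0,0,0],"gripper":0.2},
  ],
)

```text
t: 5.52
tcp_pos: [0.4695, -0.0204, 0.1491]
eef_rot: [0.465, 0.885, -0.0, -0.0]
ft_force: [1.3, 0.1, -2.7]
gripper_width: 0.026
finger_force: 29.6
```

>>> play_rows(
  motion=[
    {"offset":[-0.5,0.02,0],"angular":[0,0,0],"gripper":0.2},
    {"offset":[-1,0.04,0],"angular":[0,0,0],"gripper":0.2},
  ],
)

```text
t: 5.78
tcp_pos: [0.5301, -0.1008, 0.149]
eef_rot: [0.466, 0.885, 0.0, 0.0]
ft_force: [0.9, -0.4, -1.5]
gripper_width: 0.0256
finger_force: 29.6
```

>>> play_rows(
  motion=[
    {"offset":[-0.4,0.1,0],"angular":[0,0,0.08],"gripper":0.2},
    {"offset":[-0.95,0.24,0],"angular":[0,0,0.16],"gripper":0.2},
    {"offset":[-0.95,0.24,0],"angular":[0,0,0.25],"gripper":0.2},
    {"offset":[-0.95,0.24,0],"angular":[0,0,0.34],"gripper":0.2},
    {"offset":[-0.95,0.24,0],"angular":[0,0,0.418],"gripper":0.2},
    {"offset":[-0.95,0.24,0],"angular":[0,0,0.418],"gripper":0.2},
    {"offset":[-0.95,0.24,0],"angular":[0,0,0.418],"gripper":0.2},
  ],
)

```text
t: 6.65
tcp_pos: [0.6033, -0.1638, 0.1485]
eef_rot: [0.796, 0.606, -0.0, -0.0]
ft_force: [-0.4, -0.0, -1.9]
gripper_width: 0.0257
finger_force: 29.6
```

Run:
```python
from h import *
f=grab('wrist','w2'); st(); g=grab('top','top2')
print(w2px(f,[[.605,-.1595,.014],[.605,-.16,.006]]))
a=f['pixels'];b=g['pixels']
r=lambda i,x,y,w,h,W,H:cv2.resize(i[y:y+h,x:x+w],(W,H),interpolation=cv2.INTER_CUBIC)
o=np.vstack([r(a,160,60,320,240,800,600)]); cv2.imwrite('pics/c2.png',o[:,:,::-1])
```

```text
t 6.7 tcp [ 0.6034 -0.1639  0.1486] yaw -15.47 z [-0.  0. -1.] w 0.0259 F 29.62 [ 0.2 -1.  -0.6]
[[319.48504422 218.71545935]
 [319.60251462 217.26639168]]
```

View pics/c2.png

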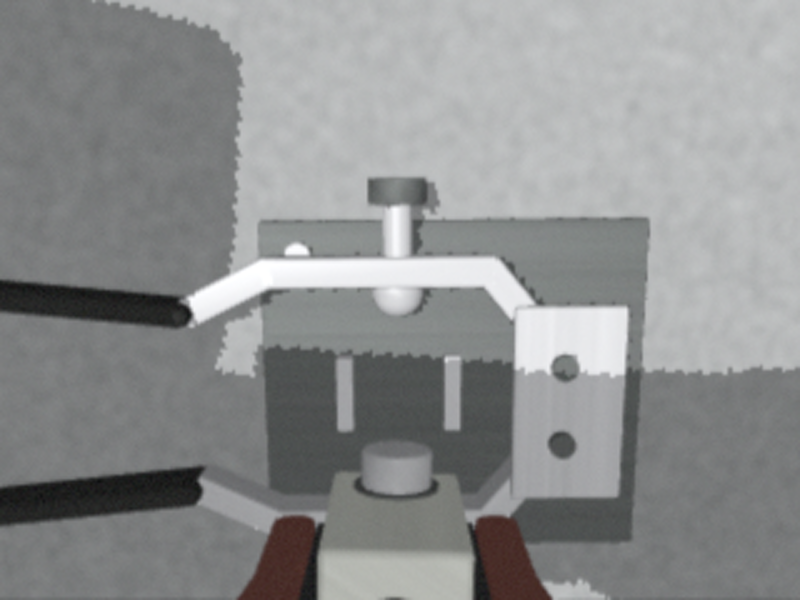

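The nest walls are centred at crop (399,393), which is about px (319.6,217.4) and within 1 px of the prediction. The module is held upright with its plug towards +y, at (397,467) in the crop. Next I compute the final alignment.

Run:
```python
from h import *
f=load('w2'); q=lambda p:np.array(p)/2.5+[160,60]
print(f['cx'])
w=px2w(f,q([[345,357],[345,431],[453,356],[453,430]]),.014); print(w.round(4).tolist(),w.mean(0))
d=w[1]-w[0]+w[3]-w[2];print('y dir',np.degrees(np.arctan2(-d[1],-d[0]))); d=w[2]-w[0]+w[3]-w[1];print('x dir',np.degrees(np.arctan2(d[1],d[0])))
b=px2w(f,q([[565,367],[562,444]]),.032);print('pins',b);d=b[0]-b[1];print(np.degrees(np.arctan2(d[1],d[0])),np.linalg.norm(d))
e=w.mean(0)-b.mean(0);print(np.degrees(np.arctan2(-e[1],-e[0])),np.linalg.norm(e[:2]))
# module top front edge corners at z = tcp z -.0266+.046
z=.1486+.0194
m=px2w(f,q([[335,475],[462,475],[320,552],[472,552]]),z); print('front corners',m.round(4).tolist())
ux=np.array([np.cos(np.radians(-15.7)),np.sin(np.radians(-15.7)),0]);uy=np.array([-ux[1],ux[0],0])
print('nest',w.mean(0)@ux,w.mean(0)@uy,'mod',m.mean(0)@ux,m@uy,'tcp',readout.state()['tcp_pos']@ux,readout.state()['tcp_pos']@uy)
```

```text
317.56951127929324
[[0.5918, -0.1423, 0.014], [0.585, -0.1659, 0.014], [0.6254, -0.1512, 0.014], [0.6192, -0.175, 0.014]] [ 0.6053432  -0.15859131  0.014     ]
y dir 74.64604774162343
x dir -14.881915293466886
pins [[ 0.65694286 -0.16025888  0.032     ]
 [ 0.65069124 -0.18358143  0.032     ]]
74.99459591415382 0.024145887994333835
-15.374642281746054 0.050272979720243874
front corners [[0.5999, -0.1371, 0.168], [0.6195, -0.1425, 0.168], [0.5938, -0.149, 0.168], [0.6178, -0.1556, 0.168]]
nest 0.6256737772482337 0.011131596714168884 mod 0.6246047031965757 [0.03037885 0.03047803 0.01722524 0.01734806] tcp 0.6252571197058465 0.005480373091619528
```

>>> play_rows(
  motion=[
    {"offset":[0.05,0.007,0.4],"angular":[0,0,0],"gripper":0.2},
    {"offset":[0.05,0.007,0.75],"angular":[0,0,0],"gripper":0.2},
    {"offset":[0.05,0.007,0.9],"angular":[0,0,0],"gripper":0.2},
    {"offset":[0.05,0.007,0.9],"angular":[0,0,0],"gripper":0.2},
  ],
)

```text
t: 7.25
tcp_pos: [0.605, -0.1592, 0.0579]
eef_rot: [0.796, 0.605, -0.001, -0.001]
ft_force: [0.1, 0.1, -1.2]
gripper_width: 0.0261
finger_force: 29.6
```

Run:
```python
from h import *
f=grab('wrist','w3'); st(); s=grab('side','s3')
a=f['pixels'];b=s['pixels']
r=lambda i,x,y,w,h,W,H:cv2.resize(i[y:y+h,x:x+w],(W,H),interpolation=cv2.INTER_CUBIC)
cv2.imwrite('pics/c3.png',np.hstack([r(a,200,100,240,360,400,600),r(b,320,300,120,180,400,600)])[:,:,::-1])
```

```text
t 7.3 tcp [ 0.606  -0.1596  0.059 ] yaw -15.6 z [ 0. -0. -1.] w 0.0255 F 29.62 [ 0.2 -0.  -2. ]
```

View pics/c3.png

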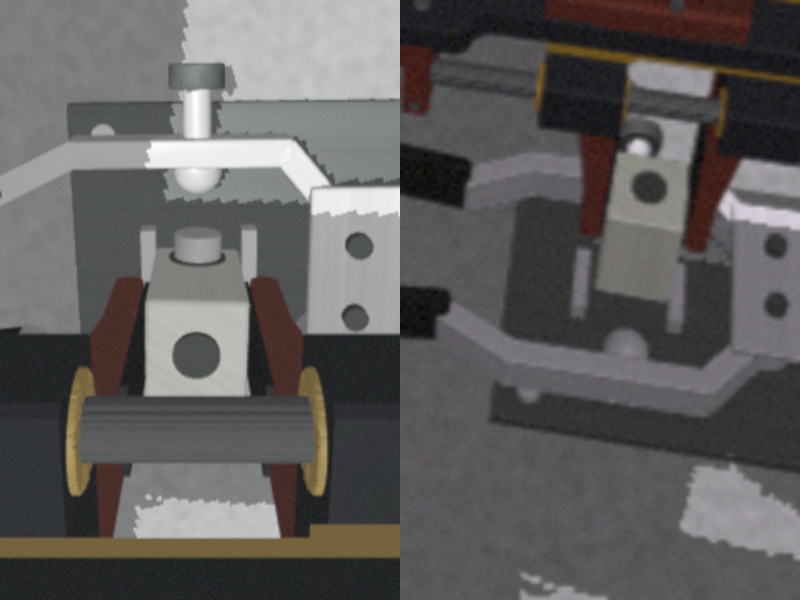

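In both views the module sits midway between the walls (wrist crop: walls at 148 and 249, plug at 198) and is clear of both jaws. I'll lower it and let go.

>>> play_rows(
  motion=[
    {"offset":[0,0,0.12],"angular":[0,0,0],"gripper":0.2},
    {"offset":[0,0,0.2],"angular":[0,0,0],"gripper":0.2},
    {"offset":[0,0,0.24],"angular":[0,0,0],"gripper":0.2},
    {"offset":[0,0,0.25],"angular":[0,0,0],"gripper":0.2},
    {"offset":[0,0,0.25],"angular":[0,0,0],"gripper":0.2},
  ],
)

```text
t: 7.98
tcp_pos: [0.6057, -0.1594, 0.0337]
eef_rot: [0.797, 0.604, 0.0, -0.0]
ft_force: [-0.4, -0.6, -2.5]
gripper_width: 0.0262
finger_force: 29.6
```

Run:
```python
from h import *
st()
```

```text
t 7.975 tcp [ 0.6057 -0.1594  0.0337] yaw -15.63 z [ 0.  0. -1.] w 0.0262 F 29.62 [-0.4 -0.6 -2.5]
```

>>> play_rows(
  motion=[
    {"offset":[0,0,0.008],"angular":[0,0,0],"gripper":0.2},
    {"offset":[0,0,0.008],"angular":[0,0,0],"gripper":0.2},
    {"offset":[0,0,0.008],"angular":[0,0,0],"gripper":0.45},
    {"offset":[0,0,0.008],"angular":[0,0,0],"gripper":0.45},
    {"offset":[0,0,0.008],"angular":[0,0,0],"gripper":0.45},
    {"offset":[0,0,-0.2],"angular":[0,0,0],"gripper":0.45},
    {"offset":[0,0,-0.6],"angular":[0,0,0],"gripper":0.45},
    {"offset":[0,0,-1],"angular":[0,0,0],"gripper":0.45},
    {"offset":[0,0,-1],"angular":[0,0,0],"gripper":0.45},
  ],
)

```text
t: 9.1
tcp_pos: [0.6082, -0.1604, 0.1373]
eef_rot: [0.797, 0.604, 0.002, 0.003]
ft_force: [-0.2, -0.9, -0.6]
gripper_width: 0.0394
finger_force: 0.0
```

Run:
```python
from h import *
f=grab('wrist','w4'); st(); s=grab('side','s4')
a=f['pixels'];b=s['pixels']
r=lambda i,x,y,w,h,W,H:cv2.resize(i[y:y+h,x:x+w],(W,H),interpolation=cv2.INTER_CUBIC)
cv2.imwrite('pics/c4.png',np.hstack([r(a,200,100,240,360,400,600),r(b,260,320,200,160,400,320).repeat(1,0) if 0 else np.vstack([r(b,260,320,200,150,400,300),r(s['pixels'],340,320,120,90,400,300)])])[:,:,::-1])
```

```text
t 9.15 tcp [ 0.6067 -0.1598  0.1352] yaw -15.63 z [ 0.003 -0.001 -1.   ] w 0.0398 F 0.0 [ 0.9  0.5 -1.2]
```

View pics/c4.png

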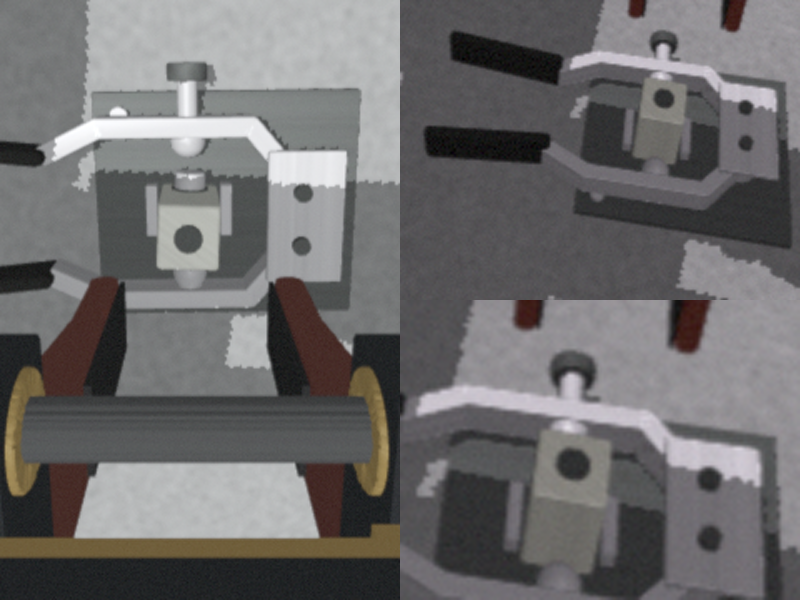

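The module stands in the nest with its plug out, free of the fingers, and the jaws are clear. Next I move over the handles.

Run:
```python
from h import *
plan([(.509,-.132,.125,74.4)])
f=load('w4')
# grips centre from top0 image: dark pixels
t=load('top0'); im=t['pixels']; m=(im.max(2)<40).astype(np.uint8); m[:235]=0; m[300:]=0; m[:,:420]=0; m[:,500:]=0
for c in cv2.findContours(m,0,2)[0]:
    if cv2.contourArea(c)>40:
        r=cv2.minAreaRect(c); X=px2w(t,[r[0]],.030)[0]; b=px2w(t,cv2.boxPoints(r),.03); print(r,X.round(4),b.round(4).tolist())
```

```text
offset [0.004, -1.004, 0.087] angular [0.0, 0.0, -0.75] rows 8.4 !!!
((474.30767822265625, 273.9615478515625), (4.118439197540283, 41.3805046081543), 11.309932708740234) [ 0.4993 -0.161   0.03  ] [[0.4654, -0.152, 0.03], [0.5345, -0.1634, 0.03], [0.5338, -0.1701, 0.03], [0.4647, -0.1586, 0.03]]
((438.3218994140625, 261.1917724609375), (2.565577268600464, 41.13201141357422), 24.443954467773438) [ 0.5151 -0.1009  0.03  ] [[0.4832, -0.0863, 0.03], [0.5491, -0.1117, 0.03], [0.5477, -0.1157, 0.03], [0.4818, -0.0903, 0.03]]
```

>>> play_rows(
  motion=[
    {"offset":[0,-0.5,0],"angular":[0,0,-0.08],"gripper":1},
    {"offset":[0,-1,0.08],"angular":[0,0,-0.75],"gripper":1},
    {"offset":[0,-1,0.08],"angular":[0,0,-0.75],"gripper":1},
    {"offset":[0,-1,0.08],"angular":[0,0,-0.75],"gripper":1},
    {"offset":[0,-1,0.08],"angular":[0,0,-0.75],"gripper":1},
    {"offset":[0,-1,0.08],"angular":[0,0,-0.75],"gripper":1},
    {"offset":[0,-1,0.08],"angular":[0,0,-0.75],"gripper":1},
    {"offset":[0,-1,0.08],"angular":[0,0,-0.75],"gripper":1},
    {"offset":[0,-1,0.08],"angular":[0,0,-0.75],"gripper":1},
    {"offset":[0,-1,0.08],"angular":[0,0,-0.75],"gripper":1},
  ],
)

```text
t: 10.45
tcp_pos: [0.5081, -0.132, 0.1241]
eef_rot: [0.136, 0.991, 0.0, -0.002]
ft_force: [0.1, -0.1, 0.7]
gripper_width: 0.0877
finger_force: 0.0
```

Run:
```python
from h import *
f=grab('wrist','w5'); st(); plan([(.5085,-.1315,.06,74.5),(.5085,-.1315,.014,74.5)])
im=f['pixels']; cv2.imwrite('pics/w5.png',im[:,:,::-1])
```

```text
t 10.5 tcp [ 0.5083 -0.1321  0.1244] yaw 74.25 z [-0.002  0.001 -1.   ] w 0.0877 F 0.0 [-0.1  0.4  0. ]
offset [-0.002, 0.006, 0.644] angular [0.0, -0.001, -0.002] rows 1.0 
offset [-0.001, -0.001, 0.46] angular [0.0, -0.0, -0.0] rows 0.7
```

View pics/w5.png

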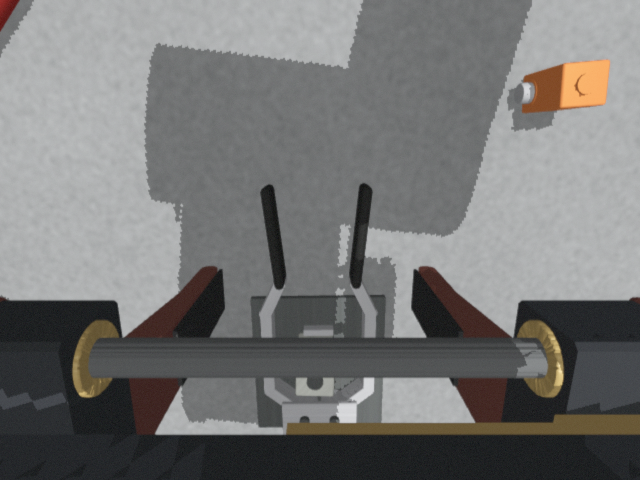

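The handles are centred at columns 272 and 361 (mean 316.7) and the fingers at 219 and 416 (mean 317.5), so the gripper is centred over the grips. I'll descend and start closing.

>>> play_rows(
  motion=[
    {"offset":[0,-0.003,0.5],"angular":[0,0,0],"gripper":1},
    {"offset":[0,-0.003,0.9],"angular":[0,0,0],"gripper":1},
    {"offset":[0,-0.003,0.99],"angular":[0,0,0],"gripper":1},
    {"offset":[0,-0.003,0.99],"angular":[0,0,0],"gripper":1},
  ],
)

```text
t: 11.0
tcp_pos: [0.5089, -0.1326, 0.0264]
eef_rot: [0.136, 0.991, 0.0, -0.001]
ft_force: [0.1, 0.3, 1.1]
gripper_width: 0.0879
finger_force: 0.0
```

>>> play_rows(
  motion=[
    {"offset":[0,0,0.11],"angular":[0,0,0],"gripper":0.9},
    {"offset":[0,0,0.11],"angular":[0,0,0],"gripper":0.8},
    {"offset":[0,0,0.11],"angular":[0,0,0],"gripper":0.76},
    {"offset":[0,0,0.11],"angular":[0,0,0],"gripper":0.76},
    {"offset":[0,0,0.11],"angular":[0,0,0],"gripper":0.76},
  ],
)

```text
t: 11.62
tcp_pos: [0.5092, -0.1329, 0.016]
eef_rot: [0.136, 0.991, -0.0, 0.0]
ft_force: [-1.4, -2.1, 0.7]
gripper_width: 0.0664
finger_force: 0.9
```

>>> play_rows(
  motion=[
    {"offset":[0,0,0],"angular":[0,0,0],"gripper":0.72},
    {"offset":[0,0,0],"angular":[0,0,0],"gripper":0.68},
    {"offset":[0,0,0],"angular":[0,0,0],"gripper":0.64},
    {"offset":[0,0,0],"angular":[0,0,0],"gripper":0.62},
    {"offset":[0,0,0],"angular":[0,0,0],"gripper":0.62},
  ],
)

```text
t: 12.25
tcp_pos: [0.5091, -0.1327, 0.0156]
eef_rot: [0.136, 0.991, 0.0, -0.0]
ft_force: [-2.1, -1.9, -0.5]
gripper_width: 0.0546
finger_force: 1.0
```

>>> play_rows(
  motion=[
    {"offset":[0,0,0],"angular":[0,0,0],"gripper":0.61},
    {"offset":[0,0,0],"angular":[0,0,0],"gripper":0.6},
    {"offset":[0,0,0],"angular":[0,0,0],"gripper":0.6},
  ],
)

```text
t: 12.62
tcp_pos: [0.5091, -0.1327, 0.0156]
eef_rot: [0.136, 0.991, 0.0, -0.0]
ft_force: [-2.3, -0.5, 0.9]
gripper_width: 0.0527
finger_force: 1.0
```

>>> play_rows(
  motion=[
    {"offset":[0,0,0],"angular":[0,0,0],"gripper":0.59},
    {"offset":[0,0,0],"angular":[0,0,0],"gripper":0.58},
    {"offset":[0,0,0],"angular":[0,0,0],"gripper":0.58},
  ],
)

```text
t: 13.0
tcp_pos: [0.5091, -0.1327, 0.0156]
eef_rot: [0.136, 0.991, 0.0, -0.0]
ft_force: [-1.7, -2.0, -0.3]
gripper_width: 0.0511
finger_force: 1.0
```

>>> play_rows(
  motion=[
    {"offset":[0,0,0],"angular":[0,0,0],"gripper":0.57},
    {"offset":[0,0,0],"angular":[0,0,0],"gripper":0.56},
    {"offset":[0,0,0],"angular":[0,0,0],"gripper":0.56},
  ],
)

```text
t: 13.38
tcp_pos: [0.5092, -0.1327, 0.0156]
eef_rot: [0.136, 0.991, 0.0, -0.0]
ft_force: [-2.3, -1.4, 0.2]
gripper_width: 0.0491
finger_force: 1.1
```

>>> play_rows(
  motion=[
    {"offset":[0,0,0],"angular":[0,0,0],"gripper":0.55},
    {"offset":[0,0,0],"angular":[0,0,0],"gripper":0.54},
    {"offset":[0,0,0],"angular":[0,0,0],"gripper":0.54},
  ],
)

```text
t: 13.75
tcp_pos: [0.5092, -0.1327, 0.0156]
eef_rot: [0.136, 0.991, 0.0, -0.0]
ft_force: [-2.9, -0.9, -0.9]
gripper_width: 0.0477
finger_force: 1.1
```

>>> play_rows(
  motion=[
    {"offset":[0,0,0],"angular":[0,0,0],"gripper":0.53},
    {"offset":[0,0,0],"angular":[0,0,0],"gripper":0.52},
    {"offset":[0,0,0],"angular":[0,0,0],"gripper":0.52},
  ],
)

```text
t: 14.12
tcp_pos: [0.5092, -0.1327, 0.0157]
eef_rot: [0.136, 0.991, 0.0, -0.0]
ft_force: [-2.5, -1.0, -0.9]
gripper_width: 0.0458
finger_force: 1.1
```

>>> play_rows(
  motion=[
    {"offset":[0,0,0],"angular":[0,0,0],"gripper":0.51},
    {"offset":[0,0,0],"angular":[0,0,0],"gripper":0.5},
    {"offset":[0,0,0],"angular":[0,0,0],"gripper":0.5},
  ],
)

```text
t: 14.5
tcp_pos: [0.5092, -0.1328, 0.0156]
eef_rot: [0.136, 0.991, 0.0, -0.0]
ft_force: [-3.7, -1.1, -1.3]
gripper_width: 0.0441
finger_force: 1.3
```

>>> play_rows(
  motion=[
    {"offset":[0,0,0],"angular":[0,0,0],"gripper":0.49},
    {"offset":[0,0,0],"angular":[0,0,0],"gripper":0.48},
    {"offset":[0,0,0],"angular":[0,0,0],"gripper":0.48},
  ],
)

```text
t: 14.88
tcp_pos: [0.5091, -0.1327, 0.0156]
eef_rot: [0.136, 0.991, 0.0, -0.0]
ft_force: [-3.4, -2.0, -0.9]
gripper_width: 0.0428
finger_force: 1.4
```

>>> play_rows(
  motion=[
    {"offset":[0,0,0],"angular":[0,0,0],"gripper":0.47},
    {"offset":[0,0,0],"angular":[0,0,0],"gripper":0.46},
    {"offset":[0,0,0],"angular":[0,0,0],"gripper":0.46},
  ],
)

```text
t: 15.25
tcp_pos: [0.5092, -0.1328, 0.0156]
eef_rot: [0.136, 0.991, 0.0, -0.0]
ft_force: [-2.8, -1.5, -0.3]
gripper_width: 0.0405
finger_force: 1.4
```

>>> play_rows(
  motion=[
    {"offset":[0,0,0],"angular":[0,0,0],"gripper":0.45},
    {"offset":[0,0,0],"angular":[0,0,0],"gripper":0.45},
  ],
)

```text
t: 15.5
tcp_pos: [0.5092, -0.1327, 0.0156]
eef_rot: [0.136, 0.991, 0.0, -0.0]
ft_force: [-3.2, -1.0, -0.6]
gripper_width: 0.0398
finger_force: 1.4
```

>>> play_rows(
  motion=[
    {"offset":[0,0,0],"angular":[0,0,0],"gripper":0.44},
    {"offset":[0,0,0],"angular":[0,0,0],"gripper":0.43},
    {"offset":[0,0,0],"angular":[0,0,0],"gripper":0.43},
  ],
)

```text
t: 15.88
tcp_pos: [0.5092, -0.1328, 0.0156]
eef_rot: [0.136, 0.991, 0.0, -0.0]
ft_force: [-2.9, -3.0, -0.4]
gripper_width: 0.0375
finger_force: 1.5
```

>>> play_rows(
  motion=[
    {"offset":[0,0,0],"angular":[0,0,0],"gripper":0.42},
    {"offset":[0,0,0],"angular":[0,0,0],"gripper":0.41},
    {"offset":[0,0,0],"angular":[0,0,0],"gripper":0.41},
  ],
)

```text
t: 16.25
tcp_pos: [0.5092, -0.1328, 0.0157]
eef_rot: [0.136, 0.991, 0.0, -0.0]
ft_force: [-3.6, -3.1, -0.5]
gripper_width: 0.0363
finger_force: 2.3
```

Contact with the plug: the force has started to rise. I'll go finer, one small step per look.

>>> play_rows(
  motion=[
    {"offset":[0,0,0],"angular":[0,0,0],"gripper":0.4},
    {"offset":[0,0,0],"angular":[0,0,0],"gripper":0.4},
  ],
)

```text
t: 16.5
tcp_pos: [0.5091, -0.1328, 0.0157]
eef_rot: [0.136, 0.991, 0.0, -0.0]
ft_force: [-3.7, -3.3, -0.9]
gripper_width: 0.0354
finger_force: 2.8
```

>>> play_rows(
  motion=[
    {"offset":[0,0,0],"angular":[0,0,0],"gripper":0.39},
    {"offset":[0,0,0],"angular":[0,0,0],"gripper":0.39},
  ],
)

```text
t: 16.75
tcp_pos: [0.5091, -0.1328, 0.0156]
eef_rot: [0.136, 0.991, 0.0, -0.0]
ft_force: [-4.2, -3.1, -0.3]
gripper_width: 0.0345
finger_force: 3.4
```

>>> play_rows(
  motion=[
    {"offset":[0,0,0],"angular":[0,0,0],"gripper":0.38},
    {"offset":[0,0,0],"angular":[0,0,0],"gripper":0.38},
  ],
)

```text
t: 17.0
tcp_pos: [0.5091, -0.1328, 0.0157]
eef_rot: [0.136, 0.991, 0.0, -0.0]
ft_force: [-3.1, -2.9, 0.6]
gripper_width: 0.0332
finger_force: 4.2
```

>>> play_rows(
  motion=[
    {"offset":[0,0,0],"angular":[0,0,0],"gripper":0.37},
    {"offset":[0,0,0],"angular":[0,0,0],"gripper":0.37},
  ],
)

```text
t: 17.25
tcp_pos: [0.5091, -0.1328, 0.0156]
eef_rot: [0.136, 0.991, 0.0, -0.0]
ft_force: [-3.3, -2.4, 0.1]
gripper_width: 0.0327
finger_force: 5.1
```

>>> play_rows(
  motion=[
    {"offset":[0,0,0],"angular":[0,0,0],"gripper":0.362},
    {"offset":[0,0,0],"angular":[0,0,0],"gripper":0.362},
  ],
)

```text
t: 17.5
tcp_pos: [0.5091, -0.1328, 0.0156]
eef_rot: [0.136, 0.991, 0.0, -0.0]
ft_force: [-3.2, -3.4, 0.3]
gripper_width: 0.0321
finger_force: 5.8
```

>>> play_rows(
  motion=[
    {"offset":[0,0,0],"angular":[0,0,0],"gripper":0.354},
    {"offset":[0,0,0],"angular":[0,0,0],"gripper":0.354},
  ],
)

```text
t: 17.75
tcp_pos: [0.5091, -0.1328, 0.0156]
eef_rot: [0.136, 0.991, 0.0, -0.0]
ft_force: [-3.5, -2.8, 0.0]
gripper_width: 0.031
finger_force: 6.4
```

>>> play_rows(
  motion=[
    {"offset":[0,0,0],"angular":[0,0,0],"gripper":0.347},
    {"offset":[0,0,0],"angular":[0,0,0],"gripper":0.347},
  ],
)

```text
t: 18.0
tcp_pos: [0.509, -0.1327, 0.0156]
eef_rot: [0.136, 0.991, 0.0, -0.0]
ft_force: [-3.2, -3.3, -0.3]
gripper_width: 0.0306
finger_force: 6.9
```

>>> play_rows(
  motion=[
    {"offset":[0,0,0],"angular":[0,0,0],"gripper":0.341},
    {"offset":[0,0,0],"angular":[0,0,0],"gripper":0.341},
  ],
)

```text
t: 18.25
tcp_pos: [0.509, -0.1327, 0.0157]
eef_rot: [0.136, 0.991, 0.0, -0.0]
ft_force: [-4.2, -3.6, -0.3]
gripper_width: 0.0306
finger_force: 5.1
```

>>> play_rows(
  motion=[
    {"offset":[0,0,0],"angular":[0,0,0],"gripper":0.341},
    {"offset":[0,0,0],"angular":[0,0,0],"gripper":0.341},
  ],
)

```text
t: 18.5
tcp_pos: [0.509, -0.1327, 0.0156]
eef_rot: [0.136, 0.991, 0.0, -0.0]
ft_force: [-3.6, -3.2, -0.1]
gripper_width: 0.0301
finger_force: 5.2
```

>>> play_rows(
  motion=[
    {"offset":[0,0,0],"angular":[0,0,0],"gripper":0.336},
    {"offset":[0,0,0],"angular":[0,0,0],"gripper":0.336},
  ],
)

```text
t: 18.75
tcp_pos: [0.509, -0.1327, 0.0156]
eef_rot: [0.136, 0.991, 0.0, -0.0]
ft_force: [-3.8, -2.8, -0.1]
gripper_width: 0.0297
finger_force: 4.7
```

>>> play_rows(
  motion=[
    {"offset":[0,0,0],"angular":[0,0,0],"gripper":0.331},
    {"offset":[0,0,0],"angular":[0,0,0],"gripper":0.331},
  ],
)

```text
t: 19.0
tcp_pos: [0.5091, -0.1326, 0.0156]
eef_rot: [0.136, 0.991, 0.0, -0.0]
ft_force: [-3.4, -1.5, -0.5]
gripper_width: 0.0288
finger_force: 1.6
```

The force has dropped to 1.6 N, so the plug has snapped home. I'll hold briefly and then open.

>>> play_rows(
  motion=[
    {"offset":[0,0,0],"angular":[0,0,0],"gripper":0.331},
    {"offset":[0,0,0],"angular":[0,0,0],"gripper":0.4},
    {"offset":[0,0,0],"angular":[0,0,0],"gripper":0.5},
    {"offset":[0,0,0],"angular":[0,0,0],"gripper":0.6},
    {"offset":[0,0,0],"angular":[0,0,0],"gripper":0.7},
    {"offset":[0,0,0],"angular":[0,0,0],"gripper":0.8},
    {"offset":[0,0,0],"angular":[0,0,0],"gripper":1},
    {"offset":[0,0,0],"angular":[0,0,0],"gripper":1},
    {"offset":[0,0,0],"angular":[0,0,0],"gripper":1},
  ],
)

```text
t: 20.12
tcp_pos: [0.5089, -0.1325, 0.0155]
eef_rot: [0.136, 0.991, 0.0, -0.0]
ft_force: [0.3, -0.0, 0.8]
gripper_width: 0.0879
finger_force: 0.0
```

>>> play_rows(
  motion=[
    {"offset":[0,0,-0.4],"angular":[0,0,0],"gripper":1},
    {"offset":[0,0,-0.8],"angular":[0,0,0],"gripper":1},
    {"offset":[0,0,-1],"angular":[0,0,0],"gripper":1},
  ],
)

```text
t: 20.5
tcp_pos: [0.51, -0.133, 0.1176]
eef_rot: [0.136, 0.991, -0.0, 0.001]
ft_force: [-0.1, -0.1, -0.9]
gripper_width: 0.088
finger_force: 0.0
```

>>> play_rows(
  motion=[
    {"offset":[0.5,0,-0.3],"angular":[0,0,0],"gripper":1},
    {"offset":[1,0,-0.5],"angular":[0,0,0],"gripper":1},
    {"offset":[1,0,-0.5],"angular":[0,0,0],"gripper":1},
  ],
)

```text
t: 20.88
tcp_pos: [0.4096, -0.1044, 0.1664]
eef_rot: [0.136, 0.991, 0.0, -0.001]
ft_force: [0.1, 0.0, 0.3]
gripper_width: 0.0876
finger_force: 0.0
```

Run:
```python
from h import *
f=grab('top','t6'); st(); s=grab('side','s6')
print(w2px(grab('wrist','w6'),[.6055,-.159,.03]))
r=lambda i,x,y,w,h,W,H:cv2.resize(i[y:y+h,x:x+w],(W,H),interpolation=cv2.INTER_CUBIC)
cv2.imwrite('pics/c6.png',np.hstack([r(f['pixels'],410,150,120,180,400,600),np.vstack([r(s['pixels'],260,320,200,150,400,300),r(s['pixels'],340,340,100,75,400,300)])])[:,:,::-1])
```

```text
t 20.925 tcp [ 0.412  -0.1054  0.1663] yaw 74.36 z [ 0.001 -0.    -1.   ] w 0.0878 F 0.0 [ 1.3 -0.2  0.2]
[[318.01576686 427.7947136 ]]
```

View pics/c6.png

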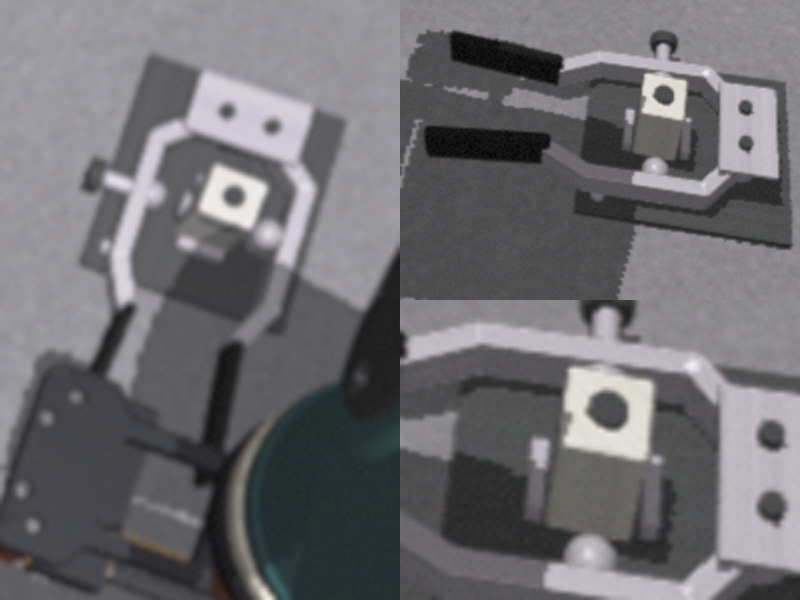

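The module stands upright in the nest (side crop 610,455), the handles are open and the gripper is clear. The rise to 6.9 N and drop to 1.6 N is the snap profile the task describes.

```bash
python3 -c "
from station import workorder
print(workorder.finish_job())"
```

```text
the job is handed in; nothing more can be done
None
```

I handed the job in: the module is standing in the nest with the handles sprung open, and the squeeze force rising to 6.9 N then dropping to 1.6 N shows the plug snapped home; no verdict came back.

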